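# File the shell fish sample in the lever arch

### The job

File the drilled black plaque with the shell fish in the lever arch file: lift the red-rollered lever until the rings spring wide open, lower the plaque flat over the two upright posts, fish side up, without forcing it, then press the lever down until it is fully home and the rings meet the posts again. The last bit of the lever is stiff and its blade is springy: push it firmly but never so hard that the blade is bent far. Leave the other things on the bench where they are.

Things in the scene. Friction and masses are not known exactly. Their poses are not given: they have to be found in the camera images.
- file: Lever arch file, fixed: dark wooden board spanning x -80..+70, y -95..+160 mm, 12 mm thick. Origin: board's underside, midway between the two posts; z up. The plaque finally lies on the board (z = 12 mm), holes over the posts, the rest of it on the -x side. The ring arches are hinged at x = +60 (rod at z = 17) and swing to +x; the lever points to +y, out past the board.
- post_a (a point): Tip of the upright steel post at (0, -40, 54) mm of the file. Both posts are 7 mm thick, stand 42 mm above the board and taper over their top 10 mm to a 2.4 mm tip.
- post_b (a point): Tip of the other post, at (0, +40, 54) mm of the file.
- lever_hinge (a point): Lever's pivot, at (0, 85, 40) mm of the file; its axis runs along the file's x. Two cheeks there stand to z = 50 mm, x = +-17 mm, y 73..97 mm.
- roller (a point): Centre of the red finger roller at the lever's end, 100 mm from the pivot: 14 mm thick, 30 mm long, lying along the file's x. With the lever home it is at (0, 185, 40) mm of the file, over bare bench. Its frame turns with the lever. A steel blade 16 mm wide joins it from the pivot side.
- lever (a joint): Lever angle at its root, rad: 0 = home, level (stop), 0.8 = open (stop); the roller rises up and back on an arc. Lifting it off home takes about 3 N at the roller; above about 0.5 it springs open by itself. Pressing it down takes about 7 N at first, about 14 N just before home, where friction holds it (at rest it reads about 0.01). Let go below 0.45 it stays there, short of home.
- blade (a joint): Bend of the springy lever blade, rad: 0 unloaded, positive when pressed down; about 0.058 rad (4 mm at the roller) per 10 N. It bends 30 mm from the pivot, 70 mm from the roller, so the roller must go about 6 mm below its unloaded home height before the root is home. Bent down past 0.12 rad (about 20 N), or up past 0.14, it is spoilt.
- rings (a joint): Angle of the two ring arches, rad: 0 = closed, resting on the post tips; 1.12 = fully open, clear of the posts. Geared to the lever (1.4 times its angle). Open arches reach up to about 85 mm above the bench at x about +60 mm of the file.
- plaque: Black lacquered plaque, 60 (x) x 120 (y) x 10 mm, about 80 g, lying flat on the bench, with a pale shell fish inlaid in its top and two through holes of 11 mm. Origin: centre of its underside, z up. Holes at (18, -40) and (18, 40) mm. It can be held across its 60 mm width.
- hole_a (a point): Centre of the hole at (18, -40, 0) mm of the plaque, at its underside; goes over post_a.
- hole_b (a point): Centre of the hole at (18, 40, 0) mm of the plaque, at its underside; goes over post_b.
- blank: Plain red lacquered blank, 60 x 120 x 10 mm, no holes; not needed, leave it.
- bowl: Brown lacquered coconut bowl, 110 mm across, 50 mm high; bystander.
- lampbase: Dark bakelite bayonet lamp base, 72 mm across, 52 mm high; bystander.
- scribe: Steel scribe with a wooden handle, 160 mm long, lying along its x; bystander.
- chip: Bone polishing chip, 45 x 18 x 6 mm; bystander.
- jar: Amber glass jar, 52 mm across, 70 mm high; bystander.
Not all that is in view belongs to the job. There is more than one size of the plaque; the job needs the middle-sized.

How it is judged:
By the outcome, as a careful person would: the job done as asked, in the order asked, and still so for the second after the job is handed in, with the robot touching nothing.
It also fails if it takes over 72 s, if anything falls off the work surface, if the arm or the gripper's body presses on something with over 40 N, if the wrist force passes 120 N, or if a joint passes its speed limit or range.

### The arm

A 6-joint arm with a two-finger parallel gripper is mounted at the origin on the work surface. World frame = base frame: x ahead of the robot, y to its left, z up, the work surface at z = 0. Lengths are in m, angles in rad, forces in N, time in s.
With the tool pointing down it reaches from about 0.325 to 0.925 m from the base axis. Payload 3.1 kg.
Tool frame: the origin (TCP) lies on the centre line of the jaws, within the pads' length; the fingertips stand 22 mm ahead of it and the grasp point (between the pads) lies 3 mm ahead of it; z points along the fingers, y is the line along which they close (so a half turn about z gives the same grasp; the last joint's range is limited). The gripper opens to 85 mm and grips with 20 to 120 N. Pads are 22 mm wide; open, the fingers measure 114 mm over their backs; the gripper's body (76 mm by 85 mm) begins 54 mm behind the grasp point. The pads swing forward as they close: fully open they stand 13 mm farther back than shut.
Start: joints at [-1.287, 0.217, 1.613, -0, 1.311, -0.112], TCP at [0.241, -0.577, 0.231] pointing down, gripper open.
Joint ranges: [-2.75, 2.75], [-0.78, 2.1], [0.31, 2.55], [-1.13, 4.27], [0.13, 2.63], [-2.58, 2.58]. Speed limits (rad/s): [2.79, 2.79, 3.14, 3.14, 3.14, 3.14].

### API

Orientations are given as a rotation vector (axis times angle).
In Python, from plant import sense, get_image, ticket gives the robot as it stands. The module is installed in compiled form; this text tells all that it offers.
- The arm moves only by the shell command python3 -m jog 'ROWS' [FORCE]. ROWS is a JSON object of lists of equal length, an entry for each row: "travel": the shift along the tool's x, y, z in m, a list of three; "twist": the turn about the tool's z in rad; "jaw": the gripper command: -1 is shut, 1 is fully open, values between are in proportion. In form: {"travel": [[dx, dy, dz], ...], "twist": [twist, ...], "jaw": [jaw, ...]}. A call has 1 to 10 rows; each row is the pose to reach, as a shift and turn from the pose commanded when the call began, along the tool's axes at that moment; what a row does not reach only later rows make up. A row lasts 1/12 s, in which the tool goes at most 41.7 mm and 7.16 degrees, less where a joint would pass 70% of its speed; a pose out of reach is approached as far as the arm can. A call with a gripper value outside its range is refused whole. The fingers move at their own pace and stop on an object; FORCE is the grip in N (left out, the last holds). Time passes only in rows, so rows that repeat a pose let the fingers close. It gives the time, the measured TCP pose, the force, the opening and the grip force at its end, in the units of the state.
- sense(): the state, without advancing time (a new reading comes with each control period).
- get_image(name): name is "scene" or "top"; returns a dict with "image" (480x640x3 uint8, blue, green, red), "vertical_fov" (degrees; the focal length in pixels is half the picture's height over the tangent of half this angle, whatever the lens; pixels are square), "cx", "cy" (the principal point, pixels), "rvec" (rotation vector, rad) and "tvec" (3), from world to camera coordinates, as OpenCV has them. Camera axes: x right, y down, z forward; pixel columns grow to the right and rows downward; lengths in m; the calibration is good to about 2 mm. A picture is of the moment at which its call begins. There is no depth.
- ticket.close_job(): hands the job in; it is judged then, once.
The state is a dict: "time_s": time; "q": joint angles; "dq": joint speeds; "effort": joint torques, N m; "tool_pos": TCP position; "tool_rot": TCP orientation; "wrist_force": force on the tool from outside, world axes, zero at the start; "moment": the same for the moment, N m; "gripper_width": finger opening in m; "finger_force": force on a finger pad.
Only numpy, scipy, OpenCV 4.12 (cv2) and the standard library are available. Lean on these libraries where they do the work, as an engineer would, in place of code of your own. Each camera call takes 0.05 s, during which the arm holds its last target. There are 200 camera calls.

## Working session

There is one attempt and no reset: what is moved stays moved. The work goes in short steps, Python scripts to look and compute and a shell command to move; the robot and the scene stay as the last step left them, time stands still between calls to the robot, and variables do not carry over. Pictures are saved under pics/ and viewed, at most 10 in all, crops included, and the job is handed in when it is done.

```bash
mkdir -p pics
cat > h.py <<'E'
import numpy as np, cv2
from plant import sense, get_image
def snap(n,f):
    d=get_image(n); cv2.imwrite(f'pics/{f}.png',d['image']); 
    np.savez(f'pics/{f}.npz',**{k:np.array(v) for k,v in d.items()}); return d
def cam(f):
    d=np.load(f'pics/{f}.npz'); F=240/np.tan(np.radians(d['vertical_fov'])/2)
    K=np.array([[F,0,d['cx']],[0,F,d['cy']],[0,0,1]]); R=cv2.Rodrigues(d['rvec'])[0]; return K,R,d['tvec'].ravel()
def unproj(f,uv,z):
    K,R,t=cam(f); c=-R.T@t; out=[]
    for u,v in uv:
        r=R.T@np.linalg.solve(K,[u,v,1]); out.append(c+r*(z-c[2])/r[2])
    return np.array(out)
def proj(f,P):
    K,R,t=cam(f); p=(np.atleast_2d(P)@R.T+t)@K.T; return p[:,:2]/p[:,2:]
E
python3 - <<'E'
from h import *
for n in('scene','top'):
    d=snap(n,n+'0'); print(n,d['vertical_fov'],d['cx'],d['cy'],cam(n+'0')[1].round(3).tolist(),(-cam(n+'0')[1].T@cam(n+'0')[2]).round(3))
print(sense())
E
```

```text
scene 54.45023053757495 321.4321012379594 246.26233192611474 [[-0.715, 0.699, -0.017], [0.542, 0.539, -0.645], [-0.441, -0.471, -0.764]] [0.98  0.481 0.859]
top 52.23699537346748 327.8807105139728 230.72489684710735 [[-0.006, -1.0, -0.013], [-0.981, 0.009, -0.191], [0.191, 0.012, -0.981]] [ 0.321 -0.005  1.237]
{'time_s': 0.1, 'q': array([-1.28720222e+00,  2.17706409e-01,  1.61478937e+00, -4.80777903e-06,
        1.31132216e+00, -1.12202586e-01]), 'dq': array([ 6.16762991e-04, -3.73982372e-04, -3.12841342e-03,  4.28627201e-04,
        8.10740468e-04, -2.17902542e-05]), 'effort': array([-3.39705794e-04, -3.98072326e+01, -3.04970169e+01, -1.59193582e-04,
        4.22507772e-03,  2.99288070e-05]), 'tool_pos': array([ 0.2407719 , -0.57595182,  0.23007349]), 'tool_rot': array([-3.07810104e+00, -6.17231887e-01,  3.06233588e-04]), 'wrist_force': array([ 0.41003719, -0.30883014,  0.21982721]), 'moment': array([0.01090275, 0.02256037, 0.03667897]), 'finger_force': 0.0, 'gripper_width': 0.08563326955692996}
```

View pics/scene0.png

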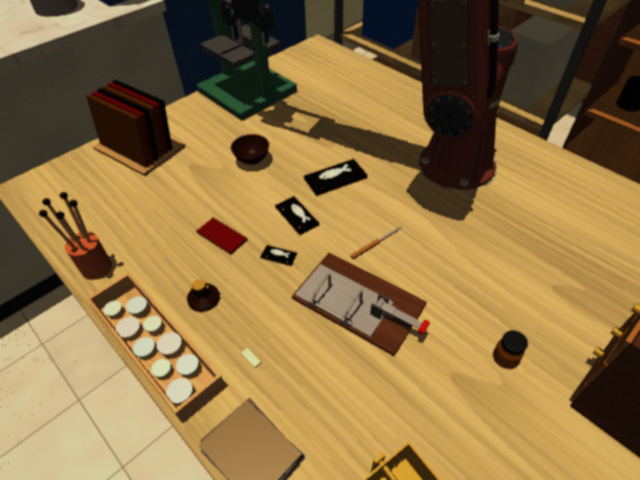

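View pics/top0.png

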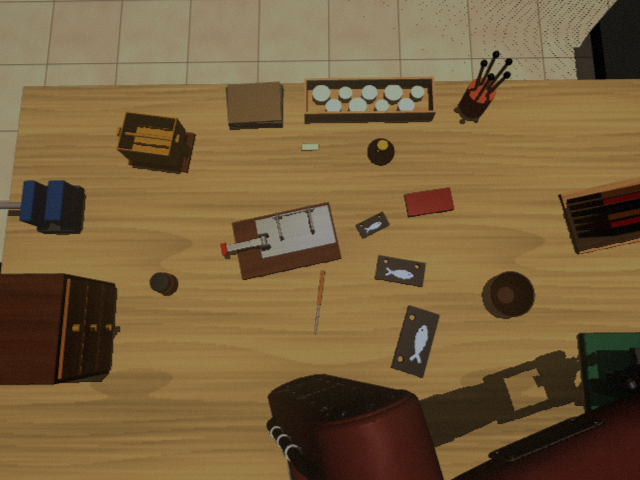

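Candidates for the plaque in the top view are the small one (372,225), the middle one (400,271) and the large one (415,342). The middle one fits the description. I'll confirm it in an enlarged crop.

Run:
```python
from h import *
a=cv2.imread('pics/top0.png'); s=cv2.imread('pics/scene0.png')
p=cv2.resize(a[200:380,345:460],None,fx=3.3,fy=3.3,interpolation=cv2.INTER_CUBIC)
q=cv2.resize(a[248:293,370:430],None,fx=6.6,fy=6.6,interpolation=cv2.INTER_CUBIC)
im=np.zeros((600,790,3),np.uint8); im[:p.shape[0],:p.shape[1]]=p[:600]; im[:q.shape[0],390:390+q.shape[1]]=q
q=cv2.resize(s[190:240,268:328],None,fx=6.6,fy=6.0,interpolation=cv2.INTER_CUBIC)
im[300:600,390:390+q.shape[1]]=q[:300]
im=cv2.convertScaleAbs(im,alpha=1.8)
cv2.imwrite('pics/c1.png',im)
q=cv2.resize(a[196:286,215:345],None,fx=6,fy=6,interpolation=cv2.INTER_CUBIC); cv2.imwrite('pics/c2.png',cv2.convertScaleAbs(q,alpha=1.6))
```

```text
(no output)
```

View pics/c1.png

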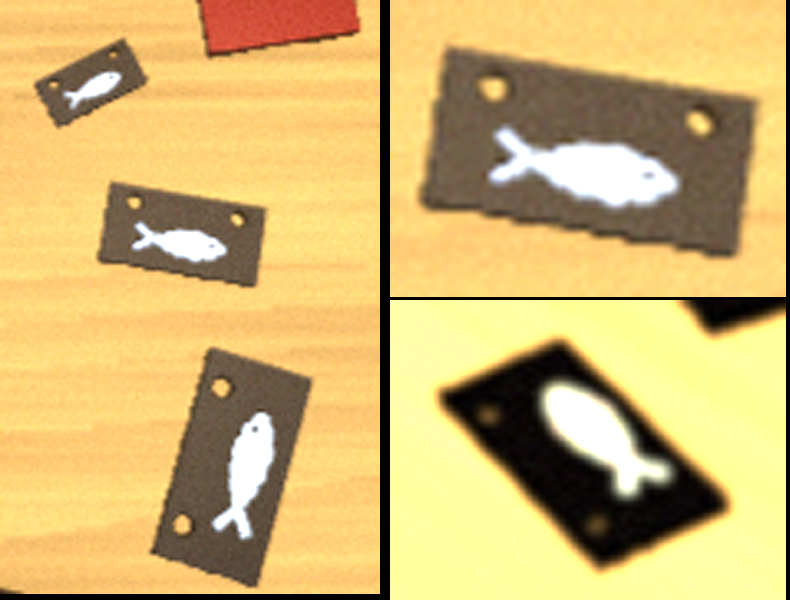

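View pics/c2.png

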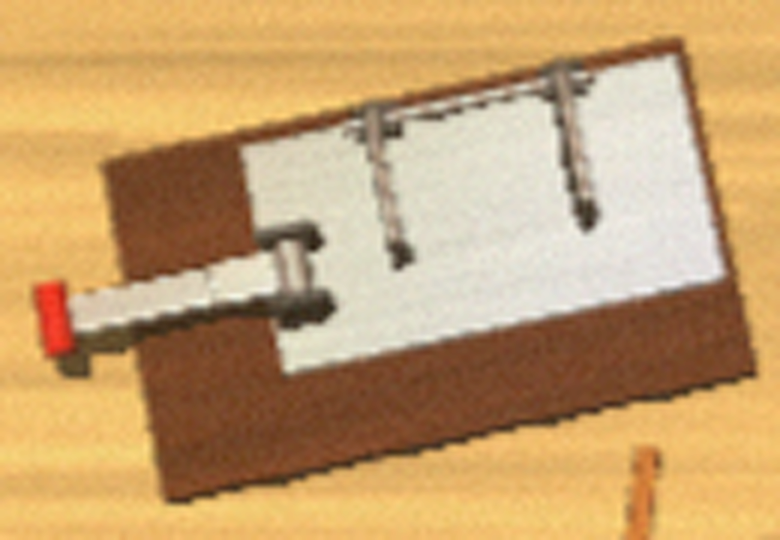

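The middle plaque matches: two holes on the +x edge at crop (494,88) and (701,122), fish side up. Next I'll fit its pose and the file's pose.

```bash
cat > fit.py <<'E'
from h import *
from scipy.optimize import least_squares
def T(p,P):
    P=np.atleast_2d(P).astype(float); c,s=np.cos(p[2]),np.sin(p[2])
    return np.c_[p[0]+c*P[:,0]-s*P[:,1],p[1]+s*P[:,0]+c*P[:,1],P[:,2]]
def fit(obs,x0):
    r=least_squares(lambda p:np.concatenate([(w*(proj(f,T(p,P))-uv)).ravel() for f,P,uv,w in obs]),x0)
    return r.x,[ (proj(f,T(r.x,P))-uv).round(1).tolist() for f,P,uv,w in obs]
def un(L,sx,sy,ox,oy): return np.array([((x+.5)/sx-.5+ox,(y+.5)/sy-.5+oy) for x,y in L])
E
python3 - <<'E'
from fit import *
P=np.array([[30,60,10],[30,-60,10],[-30,-60,10],[-30,60,10],[18,40,8],[18,-40,8]])/1e3
t=un([(57,47),(368,98),(348,253),(34,205),(104,88),(311,122)],6.6,6.6,370,248)
s=un([(212,270),(51,95),(172,40),(338,203),(207,226),(98,114)],6.6,6,268,190)
B=np.array([[70,160,12],[70,-95,12],[-80,-95,12],[-80,160,12]])/1e3
tb=un([(105,160),(683,38),(756,373),(168,498)],6,6,215,196)
sb=np.array([(396,349),(293,297),(328,254),(426,303)])
for o in ([('top0',P,t,1)],[('scene0',P,s,1)],[('top0',P,t,1),('scene0',P,s,1)]): print(fit(o,[.5,0,0]))
for o in ([('top0',B,tb,1)],[('scene0',B,sb,1)],[('top0',B,tb,1),('scene0',B,sb,.3)]): print(fit(o,[.5,0,0]))
p=fit([('top0',B,tb,1)],[.5,0,0])[0]
F=np.array([[0,-40,54],[0,40,54],[0,185,40]])/1e3
print(T(p,F), proj('top0',T(p,F))); print((proj('top0',T(p,F))-[215,196]+.5)*6-.5, proj('scene0',T(p,F)))
E
```

```text
(array([ 0.45717064, -0.17086228, -0.16807951]), [[[-0.1, 0.2], [0.1, 0.0], [0.1, 0.1], [-0.0, -0.3], [-0.1, 0.0], [0.1, -0.1]]])
(array([ 0.4611014 , -0.1615554 , -0.17921989]), [[[-0.5, -0.6], [-0.9, 0.1], [0.5, -0.1], [0.9, 0.2], [0.1, 0.3], [-0.0, 0.1]]])
(array([ 0.4581167 , -0.16746   , -0.17343705]), [[[-1.4, -0.3], [-1.3, -0.2], [-1.3, -0.1], [-1.4, -0.8], [-1.4, -0.4], [-1.3, -0.4]], [[-1.0, -2.5], [-1.6, -1.6], [-0.3, -1.7], [0.1, -1.7], [-0.5, -1.6], [-0.7, -1.6]]])
(array([0.54884916, 0.08555562, 0.20407584]), [[[-0.4, -0.3], [0.4, -0.5], [0.7, 0.1], [-0.7, 0.6]]])
(array([0.54909112, 0.0924432 , 0.22674641]), [[[0.2, 4.5], [-1.9, -0.4], [-0.3, -2.5], [1.8, -3.3]]])
(array([0.54876789, 0.08624841, 0.20605355]), [[[-0.8, -0.1], [0.1, -0.5], [0.5, 0.1], [-0.9, 0.7]], [[-3.5, 3.3], [-3.7, -3.1], [-1.0, -4.2], [-0.3, -3.6]]])
[[0.55695566 0.04638568 0.054     ]
 [0.54074267 0.12472557 0.054     ]
 [0.51135665 0.26671663 0.04      ]] [[312.76725648 228.72176303]
 [280.94561786 235.47069482]
 [224.23890496 248.65262023]]
[[589.10353889 198.83057819]
 [398.17370718 239.32416893]
 [ 57.93342973 318.41572139]] [[327.48179813 271.77310528]
 [359.33768668 288.51576289]
 [421.26839156 325.25403366]]
```

```bash
cat > d.py <<'E'
import sys
from fit import *
def delta(tgt,ya):
    s=sense(); R=cv2.Rodrigues(np.array(s['tool_rot']))[0]; y=np.arctan2(R[1,1],R[0,1])
    print('t',round(s['time_s'],2),'pos',s['tool_pos'].round(4),'ya',y.round(4),'tilt',R[:2,2].round(3),'F',s['wrist_force'].round(1),'w',round(s['gripper_width'],4),
     '| delta',(R.T@(np.array(tgt)-s['tool_pos'])).round(4),'twist',round(-((ya-y+np.pi)%(2*np.pi)-np.pi),4))
if __name__=='__main__': delta([float(v) for v in sys.argv[1:4]],float(sys.argv[4]))
E
python3 -m jog '{"travel":[[0.574,-0.674,0],[0.574,-0.674,0],[0.574,-0.674,0],[0.574,-0.674,0],[0.574,-0.674,0],[0.574,-0.674,0],[0.574,-0.674,0],[0.574,-0.674,0],[0.574,-0.674,0],[0.574,-0.674,0]],"twist":[-1.379,-1.379,-1.379,-1.379,-1.379,-1.379,-1.379,-1.379,-1.379,-1.379],"jaw":[0.2,0.2,0.2,0.2,0.2,0.2,0.2,0.2,0.2,0.2]}'; python3 d.py .5114 .2667 .15 .204
```

```text
time_s: 0.93
tool_pos: [0.3677, -0.1777, 0.2309]
tool_rot: [-2.13, -2.309, -0.0]
wrist_force: [0.7, 0.0, -0.0]
gripper_width: 0.0513
finger_force: 0.0
t 0.93 pos [ 0.3677 -0.1777  0.2309] ya 0.0804 tilt [0. 0.] F [ 0.7  0.  -0. ] w 0.0513 | delta [0.4314 0.1789 0.081 ] twist -0.1236
```

```bash
python3 -m jog '{"travel":[[0.431,0.179,0],[0.431,0.179,0],[0.431,0.179,0],[0.431,0.179,0],[0.431,0.179,0],[0.431,0.179,0.05],[0.431,0.179,0.08],[0.431,0.179,0.08],[0.431,0.179,0.08],[0.431,0.179,0.08]],"twist":[-0.124,-0.124,-0.124,-0.124,-0.124,-0.124,-0.124,-0.124,-0.124,-0.124],"jaw":[0.2,0.2,0.2,0.2,0.2,0.2,0.2,0.2,0.2,0.2]}'; python3 d.py .5114 .2667 .12 .204
```

```text
time_s: 1.77
tool_pos: [0.4954, 0.2092, 0.1699]
tool_rot: [-1.989, -2.432, 0.001]
wrist_force: [1.2, -1.9, 0.9]
gripper_width: 0.0511
finger_force: 0.0
t 1.77 pos [0.4954 0.2092 0.1699] ya 0.1996 tilt [-0. -0.] F [ 1.2 -1.9  0.9] w 0.0511 | delta [0.0532 0.0271 0.0499] twist -0.0044
```

```bash
python3 -m jog '{"travel":[[0.053,0.027,0],[0.053,0.027,0.03],[0.053,0.027,0.07],[0.053,0.027,0.07],[0.053,0.027,0.07]],"twist":[-0.004,-0.004,-0.004,-0.004,-0.004],"jaw":[0.2,0.2,0.2,0.2,0.2]}'
python3 - <<'E'
from fit import *
snap('top','top1');snap('scene','scene1')
p=sense()['tool_pos']; print(p)
for f in('top1','scene1'): print(f,proj(f,[p,p+[0,0,-.022],[.5114,.2667,.04]]).round(1).tolist())
a=cv2.imread('pics/top1.png')[190:290,180:310]; b=cv2.imread('pics/scene1.png')[230:370,360:480]
a=cv2.resize(a,(520,400),interpolation=2);b=cv2.resize(b,(514,600),interpolation=2)
im=np.zeros((600,800,3),np.uint8); im[:400,:400]=a[:,60:460]; im[:,400:]=b[:,60:460]
cv2.imwrite('pics/c3.png',cv2.convertScaleAbs(im,alpha=1.6))
E
```

```text
time_s: 2.18
tool_pos: [0.5082, 0.2635, 0.0974]
tool_rot: [-1.981, -2.432, 0.012]
wrist_force: [0.2, -0.7, 0.1]
gripper_width: 0.0511
finger_force: 0.0
[0.51223025 0.26424917 0.10208713]
top1 [[219.5, 244.2], [221.6, 245.7], [224.2, 248.6]]
scene1 [[424.7, 307.9], [423.0, 314.1], [421.2, 325.3]]
```

View pics/c3.png

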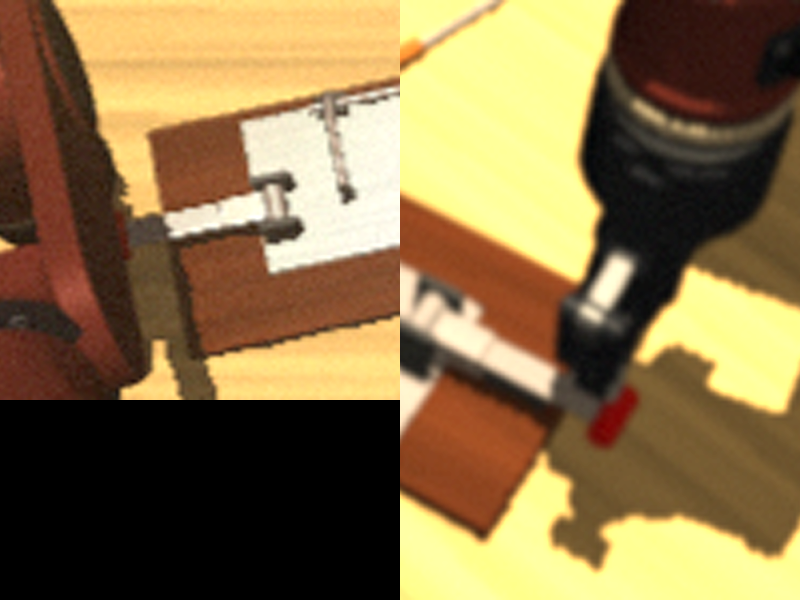

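The scene view shows the fingers straddling the roller (roller at about (424,327)). The scene camera has a bias of about +2 px that shifts gripper and roller alike, so the top-view fit holds. I'll lower and grip the roller.

```bash
python3 d.py .5114 .2667 .043 .204; python3 -m jog '{"travel":[[0.0025,-0.001,0.02],[0.0025,-0.001,0.04],[0.0025,-0.001,0.058],[0.0025,-0.001,0.058],[0.0025,-0.001,0.058],[0.0025,-0.001,0.058],[0.0025,-0.001,0.058],[0.0025,-0.001,0.058],[0.0025,-0.001,0.058],[0.0025,-0.001,0.058]],"twist":[0,0,0,0,0,0,0,0,0,0],"jaw":[0.2,0.2,0.2,0.2,0.2,-0.5,-0.5,-0.5,-0.5,-0.5]}' 20; python3 d.py .5114 .2667 .043 .204
```

```text
t 2.28 pos [0.5122 0.2642 0.1021] ya 0.2025 tilt [0.001 0.   ] F [1.2 0.6 0.3] w 0.0514 | delta [ 0.0026 -0.0004  0.0591] twist -0.0015
time_s: 3.12
tool_pos: [0.5101, 0.267, 0.044]
tool_rot: [-1.985, -2.435, -0.001]
wrist_force: [-3.9, 1.5, 4.0]
gripper_width: 0.0258
finger_force: 20.1
t 3.12 pos [0.5101 0.267  0.044 ] ya 0.2031 tilt [0.    0.001] F [-3.9  1.5  4. ] w 0.0258 | delta [-0.0006  0.0012  0.001 ] twist -0.0009
```

```bash
python3 -m jog '{"travel":[[0,0,-0.005],[-0.0005,0,-0.01],[-0.001,0,-0.015],[-0.002,0,-0.02],[-0.003,0,-0.025],[-0.004,0,-0.029],[-0.004,0,-0.029]],"twist":[0,0,0,0,0,0,0],"jaw":[-0.5,-0.5,-0.5,-0.5,-0.5,-0.5,-0.5]}' 20; python3 d.py .5114 .2667 .043 .204
```

```text
time_s: 3.7
tool_pos: [0.5121, 0.2628, 0.0734]
tool_rot: [1.984, 2.434, 0.004]
wrist_force: [0.4, -0.1, 0.3]
gripper_width: 0.0215
finger_force: 0.0
t 3.7 pos [0.5121 0.2628 0.0734] ya 0.2027 tilt [0.003 0.001] F [ 0.4 -0.1  0.3] w 0.0215 | delta [ 0.0039 -0.      0.0304] twist -0.0013
```

It slipped off; I'll look.

Run:
```python
from fit import *
snap('scene','scene2')
b=cv2.imread('pics/scene2.png')[260:350,370:460]
cv2.imwrite('pics/c4.png',cv2.convertScaleAbs(cv2.resize(b,(600,600),interpolation=2),alpha=1.8,beta=20))
```

```text
(no output)
```

View pics/c4.png

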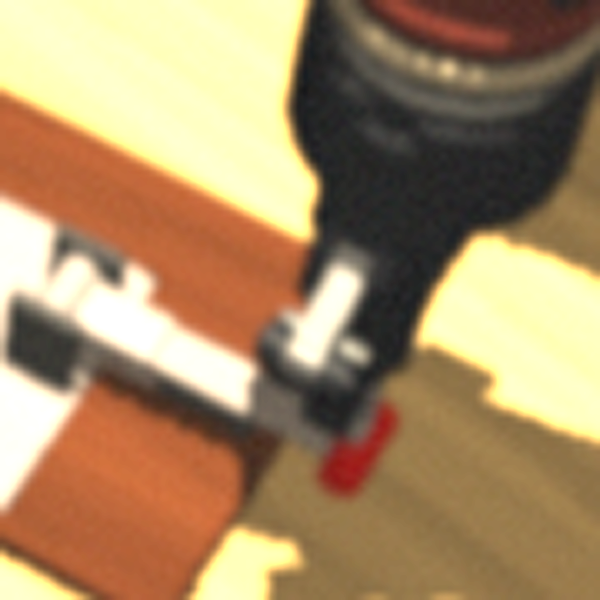

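```bash
python3 -m jog '{"travel":[[0.006,0,0],[0.006,0,0],[0.006,0,0],[0.006,0,0.02],[0.006,0,0.044],[0.006,0,0.044],[0.006,0,0.044],[0.006,0,0.044],[0.006,0,0.044],[0.006,0,0.044]],"twist":[0,0,0,0,0,0,0,0,0,0],"jaw":[0.2,0.2,0.2,0.2,0.2,0.2,-0.5,-0.5,-0.5,-0.5]}' 25; python3 d.py .5114 .2667 .043 .204
python3 -m jog '{"travel":[[0,0,0],[0,0,0]],"twist":[0,0],"jaw":[-0.5,-0.5]}' 25
```

```text
time_s: 4.58
tool_pos: [0.5092, 0.2686, 0.0285]
tool_rot: [-1.984, -2.435, 0.001]
wrist_force: [-2.9, -1.2, -1.1]
gripper_width: 0.0293
finger_force: 27.0
t 4.58 pos [0.5092 0.2686 0.0285] ya 0.2031 tilt [-0.001 -0.   ] F [-2.9 -1.2 -1.1] w 0.0293 | delta [-0.0023  0.0017 -0.0145] twist -0.0009
time_s: 4.75
tool_pos: [0.5093, 0.2686, 0.0283]
tool_rot: [-1.985, -2.435, 0.001]
wrist_force: [-3.3, -0.6, -0.6]
gripper_width: 0.0293
finger_force: 27.1
```

```bash
python3 -m jog '{"travel":[[0,-0.001,-0.005],[-0.0005,-0.001,-0.01],[-0.001,-0.001,-0.015],[-0.002,-0.001,-0.02],[-0.003,-0.001,-0.025],[-0.004,-0.001,-0.029],[-0.004,-0.001,-0.029]],"twist":[0,0,0,0,0,0,0],"jaw":[-0.5,-0.5,-0.5,-0.5,-0.5,-0.5,-0.5]}'; python3 d.py .5114 .2667 .043 .204
```

```text
time_s: 5.33
tool_pos: [0.5098, 0.2637, 0.058]
tool_rot: [1.985, 2.434, -0.001]
wrist_force: [-1.5, -4.0, -3.9]
gripper_width: 0.0294
finger_force: 25.9
t 5.33 pos [0.5098 0.2637 0.058 ] ya 0.2027 tilt [ 0.    -0.001] F [-1.5 -4.  -3.9] w 0.0294 | delta [0.0026 0.0022 0.015 ] twist -0.0013
```

```bash
python3 -m jog '{"travel":[[-0.0017,0,-0.005],[-0.0034,0,-0.0094],[-0.0056,0,-0.014],[-0.008,0,-0.0184],[-0.0105,0,-0.023],[-0.013,0,-0.027],[-0.016,0,-0.031],[-0.019,0,-0.035],[-0.022,0,-0.0385],[-0.025,0,-0.041]],"twist":[0,0,0,0,0,0,0,0,0,0],"jaw":[-0.5,-0.5,-0.5,-0.5,-0.5,-0.5,-0.5,-0.5,-0.5,-0.5]}'; python3 d.py .5114 .2667 .043 .204
python3 -m jog '{"travel":[[0,0,0],[0,0,0],[0,0,0],[0,0,0],[0,0,-0.03],[0,0,-0.06],[0,0,-0.09],[0,0,-0.09]],"twist":[0,0,0,0,0,0,0,0],"jaw":[0.2,0.2,0.2,0.2,0.2,0.2,0.2,0.2]}'; python3 d.py .457 -.171 .15 -.168
```

```text
time_s: 6.17
tool_pos: [0.515, 0.2401, 0.0991]
tool_rot: [-1.985, -2.435, -0.002]
wrist_force: [-2.7, -0.2, 0.4]
gripper_width: 0.0293
finger_force: 25.5
t 6.17 pos [0.515  0.2401 0.0991] ya 0.2027 tilt [0.001 0.001] F [-2.7 -0.2  0.4] w 0.0293 | delta [0.0267 0.0018 0.0562] twist -0.0013
time_s: 6.83
tool_pos: [0.5193, 0.2419, 0.1956]
tool_rot: [1.98, 2.43, 0.018]
wrist_force: [0.8, 0.3, 0.9]
gripper_width: 0.0513
finger_force: 0.0
t 6.83 pos [0.5193 0.2419 0.1956] ya 0.2034 tilt [0.013 0.004] F [0.8 0.3 0.9] w 0.0513 | delta [-0.3919 -0.1451  0.0429] twist 0.3714
```

```bash
python3 -m jog '{"travel":[[-0.392,-0.145,0],[-0.392,-0.145,0],[-0.392,-0.145,0],[-0.392,-0.145,0],[-0.392,-0.145,0],[-0.392,-0.145,0],[-0.392,-0.145,0],[-0.392,-0.145,0],[-0.392,-0.145,0],[-0.392,-0.145,0]],"twist":[0.371,0.371,0.371,0.371,0.371,0.371,0.371,0.371,0.371,0.371],"jaw":[1,1,1,1,1,1,1,1,1,1]}'
python3 - <<'E'
from fit import *
from d import delta
delta([.457,-.171,.05],-.168)
snap('scene','scene3'); snap('top','top3')
a=cv2.imread('pics/top3.png')[190:300,210:440]; b=cv2.imread('pics/scene3.png')[160:360,250:450]
im=np.zeros((600,800,3),np.uint8); im[:220,:460]=cv2.resize(a,(460,220),interpolation=2); im[220:,:380]=cv2.resize(b,(380,380),interpolation=2)
c=cv2.imread('pics/scene3.png')[235:345,290:430]; im[220:494,390:740]=cv2.resize(c,(350,274),interpolation=2)
cv2.imwrite('pics/c5.png',cv2.convertScaleAbs(im,alpha=1.7))
E
```

```text
time_s: 7.67
tool_pos: [0.4513, -0.1736, 0.1879]
tool_rot: [2.399, 2.027, 0.001]
wrist_force: [2.1, -0.6, -0.8]
gripper_width: 0.0852
finger_force: 0.0
t 7.67 pos [ 0.4513 -0.1736  0.1879] ya -0.1678 tilt [ 0.001 -0.   ] F [ 2.1 -0.6 -0.8] w 0.0852 | delta [0.0036 0.005  0.1379] twist 0.0002
```

View pics/c5.png

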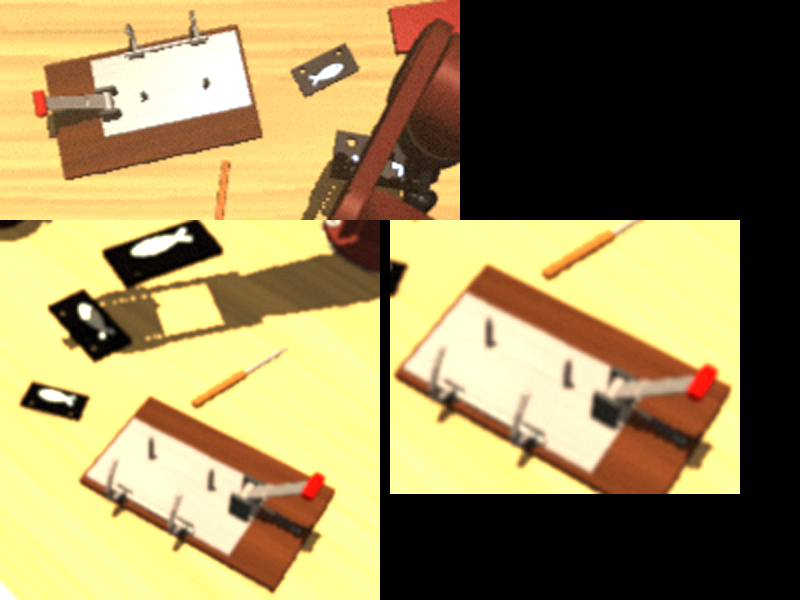

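Lever and rings are wide open, with the post tips seen at scene (330,276) and (361,292). Picking the plaque now.

```bash
python3 -m jog '{"travel":[[0.003,0.005,0.035],[0.003,0.005,0.07],[0.003,0.005,0.105],[0.003,0.005,0.135],[0.003,0.005,0.15],[0.003,0.005,0.158],[0.003,0.005,0.163],[0.003,0.005,0.163],[0.003,0.005,0.163]],"twist":[0,0,0,0,0,0,0,0,0],"jaw":[1,1,1,1,1,1,1,1,1]}'; python3 d.py .457 -.171 .024 -.168; python3 -m jog '{"travel":[[0,0,0],[0,0,0],[0,0,0],[0,0,0],[0,0,0],[0,0,0]],"twist":[0,0,0,0,0,0],"jaw":[0.2,0.2,0.2,0.2,0.2,0.2]}' 30; python3 d.py .457 -.171 .024 -.168
```

```text
time_s: 8.52
tool_pos: [0.4583, -0.17, 0.0259]
tool_rot: [2.398, 2.027, 0.001]
wrist_force: [0.2, -0.3, 0.3]
gripper_width: 0.0855
finger_force: 0.0
t 8.52 pos [ 0.4583 -0.17    0.0259] ya -0.1676 tilt [ 0.002 -0.001] F [ 0.2 -0.3  0.3] w 0.0855 | delta [-0.0012 -0.0012  0.0019] twist 0.0004
time_s: 9.02
tool_pos: [0.4573, -0.1699, 0.0252]
tool_rot: [2.4, 2.027, 0.0]
wrist_force: [-0.9, 0.5, -0.2]
gripper_width: 0.0516
finger_force: 0.0
t 9.02 pos [ 0.4573 -0.1699  0.0252] ya -0.1681 tilt [ 0. -0.] F [-0.9  0.5 -0.2] w 0.0516 | delta [-0.0012 -0.0001  0.0012] twist -0.0001
```

```bash
python3 -m jog '{"travel":[[0,0,0],[0,0,0],[0,0,0],[0,0,0],[-0.001,0,0.005],[-0.001,0,0.01],[-0.001,0,0.01],[-0.001,0,0.01]],"twist":[0,0,0,0,0,0,0,0],"jaw":[1,1,1,1,1,1,1,1]}'; python3 -m jog '{"travel":[[0,0,0],[0,0,0],[0,0,0],[0,0,0],[0,0,0],[0,0,0],[0,0,0]],"twist":[0,0,0,0,0,0,0],"jaw":[0.2,0.2,0.2,0.2,0.2,0.2,0.2]}' 30; python3 d.py .457 -.171 .015 -.168
```

```text
time_s: 9.68
tool_pos: [0.4563, -0.1704, 0.0142]
tool_rot: [-2.399, -2.026, 0.001]
wrist_force: [-1.2, -0.5, -0.3]
gripper_width: 0.0857
finger_force: 0.0
time_s: 10.27
tool_pos: [0.4571, -0.1708, 0.015]
tool_rot: [2.4, 2.027, 0.0]
wrist_force: [-0.4, 0.3, 0.1]
gripper_width: 0.0514
finger_force: 0.0
t 10.27 pos [ 0.4571 -0.1708  0.015 ] ya -0.1679 tilt [ 0. -0.] F [-0.4  0.3  0.1] w 0.0514 | delta [-0.0002 -0.      0.    ] twist 0.0001
```

Run:
```python
from fit import *
snap('scene','scene4');snap('top','top4')
P=np.array([[30,60,10],[30,-60,10],[-30,-60,10],[-30,60,10]])/1e3
print(proj('scene4',T([.4572,-.1709,-.168],P)).round(1).tolist())
b=cv2.imread('pics/scene4.png')[170:250,255:355]; a=cv2.imread('pics/top4.png')[240:310,360:440]
im=np.zeros((600,800,3),np.uint8); im[:400,:500]=cv2.resize(b,(500,400),interpolation=2); im[:262,500:]=cv2.resize(a,(300,262),interpolation=2)
cv2.imwrite('pics/c6.png',cv2.convertScaleAbs(im[:400],alpha=2.5,beta=10))
```

```text
[[298.1, 231.1], [273.0, 203.1], [292.5, 193.7], [318.3, 220.7]]
```

View pics/c6.png

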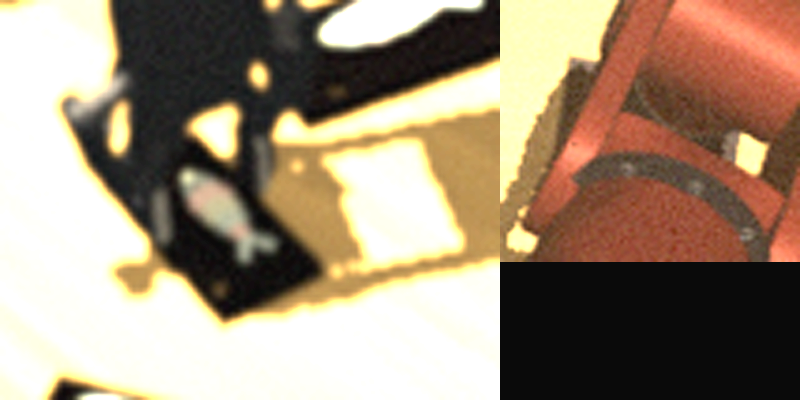

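```bash
python3 -m jog '{"travel":[[0,0,0],[0,0,0],[0,0,0],[0,0,0],[0,0,0.003],[0,0,0.006],[0,0,0.008],[0,0,0.008]],"twist":[0,0,0,0,0,0,0,0],"jaw":[1,1,1,1,1,1,1,1]}'; python3 -m jog '{"travel":[[0,0,0],[0,0,0],[0,0,0],[0,0,0],[0,0,0],[0,0,0],[0,0,0]],"twist":[0,0,0,0,0,0,0],"jaw":[0.2,0.2,0.2,0.2,0.2,0.2,0.2]}' 30; python3 d.py .457 -.171 .015 -.168
```

```text
time_s: 11.03
tool_pos: [0.4564, -0.1704, 0.0062]
tool_rot: [-2.399, -2.026, 0.001]
wrist_force: [-0.4, 0.3, 0.1]
gripper_width: 0.0853
finger_force: 0.0
time_s: 11.62
tool_pos: [0.4571, -0.1708, 0.007]
tool_rot: [2.4, 2.027, 0.0]
wrist_force: [1.1, -0.4, 0.3]
gripper_width: 0.0513
finger_force: 0.0
t 11.62 pos [ 0.4571 -0.1708  0.007 ] ya -0.168 tilt [ 0. -0.] F [ 1.1 -0.4  0.3] w 0.0513 | delta [-0.0002 -0.     -0.008 ] twist 0.0
```

```bash
python3 -m jog '{"travel":[[0,0,0],[0,0,0],[0,0,0],[0,0,0],[0,0,0.003],[0,0,0.006],[0,0,0.006],[0,0,0.006]],"twist":[0,0,0,0,0,0,0,0],"jaw":[1,1,1,1,1,1,1,1]}'; python3 -m jog '{"travel":[[0,0,0],[0,0,0],[0,0,0],[0,0,0],[0,0,0],[0,0,0],[0,0,0]],"twist":[0,0,0,0,0,0,0],"jaw":[0.2,0.2,0.2,0.2,0.2,0.2,0.2]}' 30; python3 d.py .457 -.171 .015 -.168
```

```text
time_s: 12.28
tool_pos: [0.4566, -0.1706, 0.0005]
tool_rot: [-2.399, -2.027, 0.001]
wrist_force: [-0.0, 0.5, -0.3]
gripper_width: 0.0853
finger_force: 0.0
time_s: 12.87
tool_pos: [0.4572, -0.1709, 0.0013]
tool_rot: [2.4, 2.027, 0.0]
wrist_force: [-0.0, 0.1, 4.6]
gripper_width: 0.0585
finger_force: 32.7
t 12.87 pos [ 0.4572 -0.1709  0.0013] ya -0.168 tilt [ 0. -0.] F [-0.   0.1  4.6] w 0.0585 | delta [-0.0002 -0.0002 -0.0137] twist 0.0
```

```bash
python3 -m jog '{"travel":[[0,0,0],[0,0,0],[0,0,0.0015],[0,0,0.003],[0,0,0.003],[0,0,0.003]],"twist":[0,0,0,0,0,0],"jaw":[0.65,0.65,0.65,0.65,0.65,0.65]}'; python3 -m jog '{"travel":[[0,0,0],[0,0,0],[0,0,0],[0,0,0],[0,0,0],[0,0,0],[0,0,0]],"twist":[0,0,0,0,0,0,0],"jaw":[0.2,0.2,0.2,0.2,0.2,0.2,0.2]}' 30; python3 d.py .457 -.171 .015 -.168
```

```text
time_s: 13.37
tool_pos: [0.4567, -0.1706, -0.0024]
tool_rot: [-2.4, -2.027, 0.0]
wrist_force: [-0.0, -0.8, 1.1]
gripper_width: 0.0705
finger_force: 0.0
time_s: 13.95
tool_pos: [0.4573, -0.1709, -0.0019]
tool_rot: [2.4, 2.027, 0.0]
wrist_force: [0.4, -0.7, 0.7]
gripper_width: 0.0588
finger_force: 32.6
t 13.95 pos [ 0.4573 -0.1709 -0.0019] ya -0.168 tilt [ 0. -0.] F [ 0.4 -0.7  0.7] w 0.0588 | delta [-0.0001 -0.0002 -0.0169] twist -0.0
```

```bash
python3 -m jog '{"travel":[[0,0,-0.01],[0,0,-0.03],[0,0,-0.06],[0,0,-0.1],[0,0,-0.1]],"twist":[0,0,0,0,0],"jaw":[0.2,0.2,0.2,0.2,0.2]}'
python3 - <<'E'
from fit import *
from d import delta
a=cv2.imread('pics/top3.png'); g=a[...,0].astype(float)
for u,v in((282,238),(313,232)):
    w=np.clip(np.median(g[v-9:v+10,u-7:u+8])-25-g[v-9:v+10,u-7:u+8],0,None); yy,xx=np.mgrid[v-9:v+10,u-7:u+8]
    print((w*xx).sum()/w.sum(),(w*yy).sum()/w.sum(), [(i,j) for i,j in zip(xx[w>0],yy[w>0])])
B=np.array([[70,160,12],[70,-95,12],[-80,-95,12],[-80,160,12]])/1e3
tb=un([(105,160),(683,38),(756,373),(168,498)],6,6,215,196)
R=np.array([[0,185,40]])/1e3; r=un([(53,319)],6,6,215,196)
Q=np.array([[0,40,33],[0,-40,33]])/1e3
for z in(12,33,54): print(z,proj('top3',T([.5488,.0856,.204],np.array([[0,40,z],[0,-40,z]])/1e3)).round(1).tolist())
p,res=fit([('top0',B,tb,1),('top0',R,r,1)],[.5,0,0]); print(p,res)
c=T(p,[[-.018,0,0]])[0]; print(c); delta([c[0],c[1],.075],p[2])
E
```

```text
time_s: 14.37
tool_pos: [0.4622, -0.1735, 0.1058]
tool_rot: [2.39, 2.019, 0.008]
wrist_force: [2.6, -0.4, 1.0]
gripper_width: 0.0588
finger_force: 32.8
281.6128608923884 237.86089238845145 [(np.int64(281), np.int64(235)), (np.int64(280), np.int64(236)), (np.int64(281), np.int64(236)), (np.int64(282), np.int64(236)), (np.int64(280), np.int64(237)), (np.int64(281), np.int64(237)), (np.int64(282), np.int64(237)), (np.int64(283), np.int64(237)), (np.int64(280), np.int64(238)), (np.int64(281), np.int64(238)), (np.int64(282), np.int64(238)), (np.int64(283), np.int64(238)), (np.int64(281), np.int64(239)), (np.int64(282), np.int64(239)), (np.int64(283), np.int64(239)), (np.int64(280), np.int64(240)), (np.int64(281), np.int64(240)), (np.int64(282), np.int64(240))]
312.5780795344326 231.3540252182347 [(np.int64(311), np.int64(229)), (np.int64(312), np.int64(229)), (np.int64(313), np.int64(229)), (np.int64(314), np.int64(229)), (np.int64(311), np.int64(230)), (np.int64(312), np.int64(230)), (np.int64(313), np.int64(230)), (np.int64(314), np.int64(230)), (np.int64(311), np.int64(231)), (np.int64(312), np.int64(231)), (np.int64(313), np.int64(231)), (np.int64(314), np.int64(231)), (np.int64(311), np.int64(232)), (np.int64(312), np.int64(232)), (np.int64(313), np.int64(232)), (np.int64(314), np.int64(232)), (np.int64(311), np.int64(233)), (np.int64(312), np.int64(233)), (np.int64(313), np.int64(233)), (np.int64(314), np.int64(233)), (np.int64(312), np.int64(234)), (np.int64(313), np.int64(234))]
12 [[282.7, 238.5], [313.5, 232.0]]
33 [[281.8, 237.0], [313.1, 230.4]]
54 [[280.9, 235.5], [312.7, 228.7]]
[0.54878856 0.08597786 0.20399723] [[[-0.6, -0.3], [0.3, -0.4], [0.5, 0.1], [-0.9, 0.6]], [[0.7, -0.1]]]
[0.53116179 0.08233132 0.        ]
t 14.37 pos [ 0.4622 -0.1735  0.1058] ya -0.1677 tilt [ 0.012 -0.007] F [ 2.6 -0.4  1. ] w 0.0588 | delta [0.2638 0.0249 0.0299] twist -0.3717
```

```bash
python3 -m jog '{"travel":[[0.04,0.005,0],[0.08,0.01,0],[0.12,0.015,0],[0.16,0.02,0],[0.2,0.025,0],[0.235,0.028,0],[0.255,0.029,0],[0.262,0.03,0.01],[0.262,0.03,0.02],[0.262,0.03,0.025]],"twist":[-0.05,-0.1,-0.16,-0.22,-0.27,-0.32,-0.35,-0.372,-0.372,-0.372],"jaw":[0.2,0.2,0.2,0.2,0.2,0.2,0.2,0.2,0.2,0.2]}'
python3 -m jog '{"travel":[[0,0,0],[0,0,0],[0,0,0],[0,0,0]],"twist":[0,0,0,0],"jaw":[0.2,0.2,0.2,0.2]}'
python3 - <<'E'
from fit import *
from d import delta
delta([.5303,.0825,.073],.204)
snap('scene','scene5');snap('top','top5')
s=sense(); tp=s['tool_pos']; z=tp[2]+.0019
P=np.array([[30,60,10],[30,-60,10],[-30,-60,10],[-30,60,10],[18,40,10],[18,-40,10]])/1e3; P[:,2]+=z
q=T([tp[0],tp[1],.204],P); F=T([.548,.0862,.204],np.array([[0,40,54],[0,-40,54],[0,40,12],[0,-40,12]])/1e3)
for f in('scene5','top5'): print(f,proj(f,q).round(1).tolist(),proj(f,F).round(1).tolist())
b=cv2.imread('pics/scene5.png')[210:320,280:400]; a=cv2.imread('pics/top5.png')[195:285,240:345]
im=np.zeros((600,800,3),np.uint8); im[:366,:400]=cv2.resize(b,(400,366),interpolation=2); im[:343,400:]=cv2.resize(a,(400,343),interpolation=2)
cv2.imwrite('pics/c7.png',cv2.convertScaleAbs(im[:366],alpha=1.8,beta=10))
E
```

```text
time_s: 15.2
tool_pos: [0.5285, 0.0821, 0.0707]
tool_rot: [-1.982, -2.434, 0.005]
wrist_force: [-1.7, 0.2, -1.9]
gripper_width: 0.059
finger_force: 32.8
time_s: 15.53
tool_pos: [0.5307, 0.0815, 0.0733]
tool_rot: [1.986, 2.434, 0.0]
wrist_force: [1.2, -0.1, -0.8]
gripper_width: 0.059
finger_force: 32.8
t 15.53 pos [0.5307 0.0815 0.0733] ya 0.2022 tilt [ 0.001 -0.   ] F [ 1.2 -0.1 -0.8] w 0.059 | delta [ 0.0011 -0.0002  0.0003] twist -0.0018
scene5 [[365.6, 288.0], [316.4, 262.4], [332.0, 244.2], [380.3, 268.2], [360.1, 279.6], [327.5, 262.7]] [[359.8, 288.5], [328.0, 271.7], [359.0, 299.6], [328.1, 283.1]]
top5 [[270.4, 230.2], [319.3, 219.8], [324.5, 243.8], [275.1, 254.4], [279.5, 233.2], [312.2, 226.3]] [[280.7, 235.8], [312.5, 229.1], [282.5, 238.8], [313.2, 232.3]]
```

View pics/c7.png

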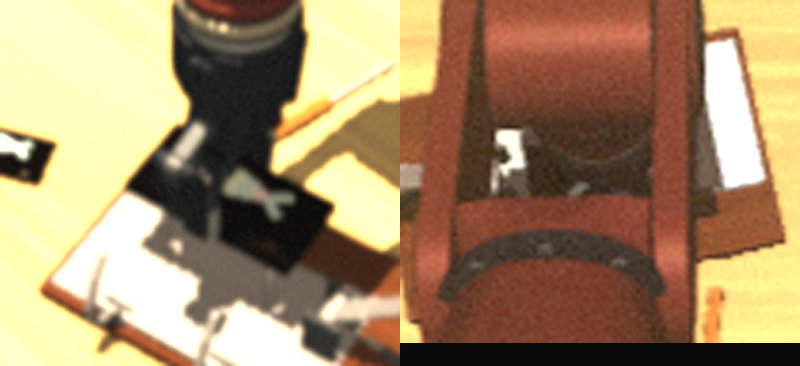

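In the scene view the plaque hovers fish side up with corners at (366,291) and (380,272). The image offset from prediction matches that of the posts to about 1 px, so it is aligned. Lowering gently.

```bash
python3 -m jog '{"travel":[[0.001,0,0.006],[0.001,0,0.012],[0.001,0,0.017],[0.001,0,0.021],[0.001,0,0.024],[0.001,0,0.026],[0.001,0,0.026]],"twist":[-0.002,-0.002,-0.002,-0.002,-0.002,-0.002,-0.002],"jaw":[0.2,0.2,0.2,0.2,0.2,0.2,0.2]}'; python3 d.py .5303 .0825 .0101 .204
```

```text
time_s: 16.22
tool_pos: [0.5297, 0.0835, 0.0462]
tool_rot: [-1.981, -2.437, 0.001]
wrist_force: [1.3, 0.4, -0.8]
gripper_width: 0.0589
finger_force: 32.8
t 16.22 pos [0.5297 0.0835 0.0462] ya 0.206 tilt [-0.001 -0.   ] F [ 1.3  0.4 -0.8] w 0.0589 | delta [-0.0011  0.0005  0.0361] twist 0.002
```

```bash
python3 -m jog '{"travel":[[0,0,0.002],[0,0,0.004],[0,0,0.006],[0,0,0.008],[0,0,0.009],[0,0,0.009]],"twist":[0,0,0,0,0,0],"jaw":[0.2,0.2,0.2,0.2,0.2,0.2]}'; python3 d.py .5303 .0825 .0101 .204; python3 -c "
from plant import sense;print(sense()['moment'].round(2))"
```

```text
time_s: 16.72
tool_pos: [0.5299, 0.0835, 0.0376]
tool_rot: [-1.981, -2.438, 0.001]
wrist_force: [-0.0, 0.1, -0.8]
gripper_width: 0.0586
finger_force: 32.8
t 16.72 pos [0.5299 0.0835 0.0376] ya 0.206 tilt [-0.001  0.   ] F [-0.   0.1 -0.8] w 0.0586 | delta [-0.001   0.0002  0.0275] twist 0.002
[-0.   -0.01  0.  ]
```

```bash
python3 -m jog '{"travel":[[0,0,0.004],[0,0,0.008],[0,0,0.012],[0,0,0.016],[0,0,0.02],[0,0,0.023],[0,0,0.025],[0,0,0.0255],[0,0,0.0255]],"twist":[0,0,0,0,0,0,0,0,0],"jaw":[0.2,0.2,0.2,0.2,0.2,0.2,0.2,0.2,0.2]}'; python3 d.py .5303 .0825 .0101 .204
```

```text
time_s: 17.47
tool_pos: [0.5301, 0.0835, 0.0122]
tool_rot: [-1.981, -2.438, 0.0]
wrist_force: [0.8, 0.3, -1.7]
gripper_width: 0.059
finger_force: 32.8
t 17.47 pos [0.5301 0.0835 0.0122] ya 0.206 tilt [-0.  0.] F [ 0.8  0.3 -1.7] w 0.059 | delta [-0.001   0.      0.0021] twist 0.002
```

Down 1.5 mm more, release to 75 mm, retreat up.

```bash
python3 -m jog '{"travel":[[0,0,0.001],[0,0,0.0015],[0,0,0.0015],[0,0,0.0015],[0,0,0.0015],[0,0,0.0015],[0,0,-0.03],[0,0,-0.07],[0,0,-0.11],[0,0,-0.15]],"twist":[0,0,0,0,0,0,0,0,0,0],"jaw":[0.2,0.2,0.7,0.7,0.7,0.7,0.7,0.7,0.7,0.7]}'; python3 d.py .518 .236 .17 .204
```

```text
time_s: 18.3
tool_pos: [0.5296, 0.0835, 0.1638]
tool_rot: [-1.981, -2.437, 0.001]
wrist_force: [0.7, -0.5, -0.3]
gripper_width: 0.0724
finger_force: 0.0
t 18.3 pos [0.5296 0.0835 0.1638] ya 0.206 tilt [-0.001 -0.   ] F [ 0.7 -0.5 -0.3] w 0.0724 | delta [ 0.1517  0.0199 -0.0062] twist 0.002
```

```bash
python3 -m jog '{"travel":[[0.03,0.005,-0.006],[0.07,0.01,-0.006],[0.11,0.015,-0.006],[0.14,0.018,-0.006],[0.156,0.019,-0.006],[0.156,0.019,-0.006],[0.156,0.019,-0.006],[0.156,0.019,-0.006]],"twist":[0.002,0.002,0.002,0.002,0.002,0.002,0.002,0.002],"jaw":[-1,-1,-1,-1,-1,-1,-1,-1]}' 40
cat > red.py <<'E'
from fit import *
import sys
n=sys.argv[1]
snap('scene',n); a=cv2.imread(f'pics/{n}.png').astype(int)[255:345,395:450]
m=(a[...,2]>90)&(a[...,1]<45)&(a[...,0]<45); yy,xx=np.nonzero(m); print('red px',m.sum(),xx.mean()+395,yy.mean()+255)
for th in (0,.1,.2,.4,.8):
    P=np.array([[0,.085+.1*np.cos(th),.04+.1*np.sin(th)]]); print(th,(proj(n,T([.548,.0862,.204],P))+[1.5,3]).round(1))
E
python3 red.py s6; python3 d.py .516 .2406 .17 .204
```

```text
time_s: 18.97
tool_pos: [0.5169, 0.2394, 0.1683]
tool_rot: [1.984, 2.436, -0.001]
wrist_force: [0.3, -0.4, -0.8]
gripper_width: -0.0001
finger_force: 0.0
red px 24 399.25 308.5
0 [[423.3 328.2]]
0.1 [[423.8 325.5]]
0.2 [[423.8 322.5]]
0.4 [[422.5 315.9]]
0.8 [[414.4 301.2]]
t 19.02 pos [0.517  0.239  0.1683] ya 0.2031 tilt [-0.    -0.001] F [-0.1 -0.1 -0.2] w 0.0 | delta [ 0.0018 -0.0006 -0.0017] twist -0.0009
```

```bash
python3 -m jog '{"travel":[[0.001,0,0.01],[0.001,0,0.02],[0.001,0,0.025],[0.001,0,0.03],[0.001,0,0.034],[0.001,0,0.038],[0.001,0,0.038]],"twist":[0,0,0,0,0,0,0],"jaw":[-1,-1,-1,-1,-1,-1,-1]}'; for i in 1; do python3 d.py .516 .2406 .12 .204; done
```

```text
time_s: 19.6
tool_pos: [0.5161, 0.2408, 0.1293]
tool_rot: [-1.983, -2.435, 0.002]
wrist_force: [0.7, 0.3, -0.6]
gripper_width: -0.0001
finger_force: 0.0
t 19.6 pos [0.5161 0.2408 0.1293] ya 0.2039 tilt [-0.002 -0.001] F [ 0.7  0.3 -0.6] w -0.0001 | delta [-0.0001 -0.0001  0.0093] twist -0.0001
```

```bash
python3 -m jog '{"travel":[[0,0,0.003],[0,0,0.006],[0,0,0.009],[0,0,0.009]],"twist":[0,0,0,0],"jaw":[-1,-1,-1,-1]}';python3 -m jog '{"travel":[[0,0,0.003],[0,0,0.006],[0,0,0.006]],"twist":[0,0,0],"jaw":[-1,-1,-1]}'
```

```text
time_s: 19.93
tool_pos: [0.5163, 0.241, 0.1208]
tool_rot: [-1.983, -2.436, 0.001]
wrist_force: [-0.7, 1.1, 0.0]
gripper_width: -0.0
finger_force: 0.0
time_s: 20.18
tool_pos: [0.5175, 0.2427, 0.1172]
tool_rot: [-1.984, -2.435, -0.006]
wrist_force: [-3.2, 2.0, 7.5]
gripper_width: 0.0002
finger_force: 3.8
```

```bash
python3 -m jog '{"travel":[[0.003,0,0.004],[0.006,0,0.007],[0.009,0,0.011],[0.012,0,0.015],[0.015,0,0.019],[0.018,0,0.024],[0.02,0,0.028],[0.022,0,0.033],[0.024,0,0.037],[0.024,0,0.037]],"twist":[0,0,0,0,0,0,0,0,0,0],"jaw":[-1,-1,-1,-1,-1,-1,-1,-1,-1,-1]}'; python3 d.py .5105 .2674 .045 .204
```

```text
time_s: 21.02
tool_pos: [0.5127, 0.2681, 0.0815]
tool_rot: [-1.983, -2.434, -0.009]
wrist_force: [-4.8, 5.1, 12.8]
gripper_width: 0.0
finger_force: 6.5
t 21.02 pos [0.5127 0.2681 0.0815] ya 0.2032 tilt [0.002 0.006] F [-4.8  5.1 12.8] w 0.0 | delta [-0.0004 -0.0024  0.0364] twist -0.0008
```

```bash
python3 -m jog '{"travel":[[-0.003,-0.001,0.001],[-0.003,-0.001,0.005],[-0.002,-0.001,0.009],[-0.002,-0.001,0.013],[-0.001,-0.001,0.017],[-0.001,-0.001,0.021],[0,-0.001,0.024],[0,-0.001,0.024]],"twist":[0,0,0,0,0,0,0,0],"jaw":[-1,-1,-1,-1,-1,-1,-1,-1]}'; python3 d.py .5105 .2674 .045 .204
```

```text
time_s: 21.68
tool_pos: [0.5136, 0.2691, 0.0586]
tool_rot: [-1.985, -2.434, -0.017]
wrist_force: [-3.3, 8.2, 13.8]
gripper_width: 0.0002
finger_force: 6.7
t 21.68 pos [0.5136 0.2691 0.0586] ya 0.2027 tilt [0.006 0.009] F [-3.3  8.2 13.8] w 0.0002 | delta [-0.0012 -0.0034  0.0135] twist -0.0013
```

```bash
python3 -m jog '{"travel":[[0.003,0,0.002],[0.004,-0.001,0.005],[0.004,-0.001,0.008],[0.004,-0.001,0.01],[0.004,-0.001,0.01]],"twist":[0,0,0,0,0],"jaw":[-1,-1,-1,-1,-1]}'; python3 d.py .5105 .2674 .042 .204
```

```text
time_s: 22.1
tool_pos: [0.5128, 0.2706, 0.0484]
tool_rot: [1.982, 2.434, 0.013]
wrist_force: [-1.9, 3.3, 13.0]
gripper_width: 0.0001
finger_force: 6.3
t 22.1 pos [0.5128 0.2706 0.0484] ya 0.2036 tilt [0.008 0.005] F [-1.9  3.3 13. ] w 0.0001 | delta [-0.0027 -0.0029  0.0064] twist -0.0004
```

```bash
python3 -m jog '{"travel":[[0,0,0.0015],[0,0,0.003],[0,0,0.004],[0,0,0.004]],"twist":[0,0,0,0],"jaw":[-1,-1,-1,-1]}'; python3 -m jog '{"travel":[[0,0,0.001],[0,0,0.001]],"twist":[0,0],"jaw":[-1,-1]}';python3 -m jog '{"travel":[[0,0,0.001],[0,0,0.001]],"twist":[0,0],"jaw":[-1,-1]}'
```

```text
time_s: 22.43
tool_pos: [0.5128, 0.2709, 0.0447]
tool_rot: [1.983, 2.434, 0.014]
wrist_force: [-1.5, 3.0, 12.7]
gripper_width: -0.0004
finger_force: 6.5
time_s: 22.6
tool_pos: [0.5128, 0.2709, 0.0438]
tool_rot: [1.983, 2.434, 0.014]
wrist_force: [-1.2, 3.7, 13.2]
gripper_width: -0.0003
finger_force: 6.5
time_s: 22.77
tool_pos: [0.5128, 0.271, 0.0428]
tool_rot: [1.983, 2.434, 0.014]
wrist_force: [-1.4, 2.6, 12.4]
gripper_width: 0.0001
finger_force: 6.5
```

```bash
for i in 1 2 3; do python3 -m jog '{"travel":[[0,0,0.001],[0,0,0.001]],"twist":[0,0],"jaw":[-1,-1]}' | grep -E 'pos|wrist'; done
```

```text
tool_pos: [0.5128, 0.271, 0.0418]
wrist_force: [-0.6, 2.5, 14.1]
tool_pos: [0.5129, 0.271, 0.0409]
wrist_force: [-1.5, 3.2, 13.7]
tool_pos: [0.5131, 0.271, 0.0402]
wrist_force: [-2.3, 2.5, 15.3]
```

```bash
for i in 1; do python3 -m jog '{"travel":[[0,0,0.001],[0,0,0.001],[0,0,0.001]],"twist":[0,0,0],"jaw":[-1,-1,-1]}' | grep -E 'pos|wrist'; done; python3 -c "
from plant import sense,get_image
for i in range(4): print(sense()['wrist_force'].round(1),sense()['tool_pos'].round(4)); get_image('top')"
```

```text
tool_pos: [0.5132, 0.2711, 0.0396]
wrist_force: [-2.5, 3.0, 16.8]
[-2.5  3.  16.8] [0.5132 0.2711 0.0396]
[-2.5  2.9 16.6] [0.5132 0.2711 0.0397]
[-3.6  2.3 16.6] [0.5132 0.2711 0.0396]
[-2.8  2.6 16.2] [0.5132 0.2711 0.0397]
```

Force now rises at about 2.4 N/mm, the blade's own stiffness, so the root is on its stop. Retreating and checking.

```bash
python3 -m jog '{"travel":[[0,0,-0.003],[0,0,-0.008],[0,0,-0.03],[0,0,-0.07],[0,0,-0.11],[0,0,-0.15],[0.03,0,-0.18],[0.06,0,-0.2],[0.1,0,-0.2],[0.14,0,-0.2]],"twist":[0,0,0,0,0,0,0,0,0,0],"jaw":[-1,-1,-1,-1,-1,-1,-1,-1,-1,-1]}'; python3 -m jog '{"travel":[[0.08,0,0],[0.12,0,0],[0.15,0,0],[0.15,0,0]],"twist":[0,0,0,0],"jaw":[-1,-1,-1,-1]}' | grep -E 'pos|wrist|time'
python3 - <<'E'
from fit import *
snap('top','top7');snap('scene','scene7')
b=cv2.imread('pics/scene7.png')[235:360,280:440]; a=cv2.imread('pics/top7.png')[185:295,205:365]
im=np.zeros((600,800,3),np.uint8); im[:312,:400]=cv2.resize(b,(400,312),interpolation=2); im[:275,400:]=cv2.resize(a,(400,275),interpolation=2)
o=cv2.imread('pics/top7.png'); im[320:600,20:393]=cv2.resize(o,(373,280)); o=cv2.imread('pics/scene0.png')[235:360,280:440]; im[320:600,410:768]=cv2.resize(o,(358,280),interpolation=2)
cv2.imwrite('pics/c8.png',cv2.convertScaleAbs(im,alpha=1.8,beta=10))
E
```

```text
time_s: 24.55
tool_pos: [0.4821, 0.4071, 0.238]
tool_rot: [1.984, 2.433, 0.01]
wrist_force: [1.0, -0.3, -0.2]
gripper_width: 0.0005
finger_force: 0.0
time_s: 24.88
tool_pos: [0.4485, 0.556, 0.2341]
wrist_force: [-0.6, -0.6, -0.3]
```

View pics/c8.png

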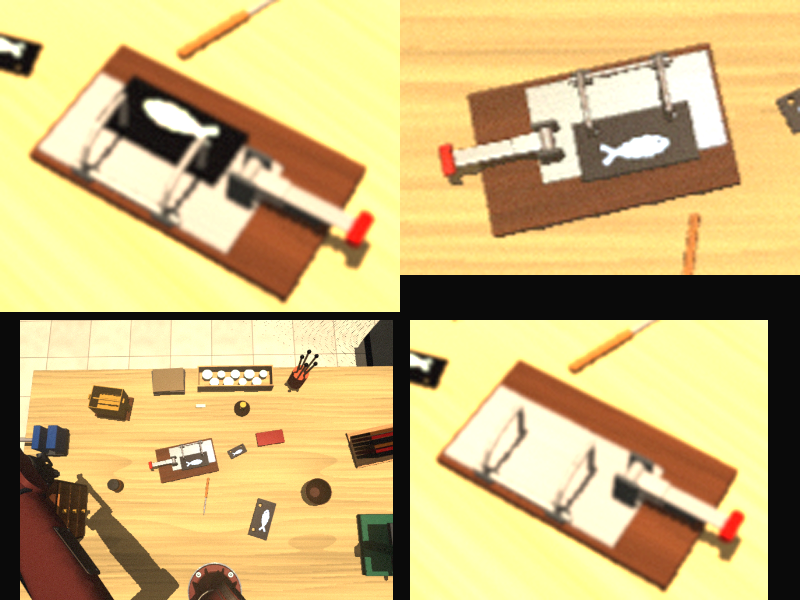

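The picture shows the plaque flat over both posts, rings closed on it, and the roller at scene (424,327) as at the start. One numeric check of the roller position, before against after.

Run:
```python
from fit import *
for n,(v0,v1,u0,u1) in (('scene',(315,338,414,434)),('top',(238,260,217,232))):
  for k in '07':
    a=cv2.imread(f'pics/{n}{k}.png').astype(float)[v0:v1,u0:u1]; w=np.clip(a[...,2]-a[...,1]*1.0-70,0,None); y,x=np.mgrid[v0:v1,u0:u1]
    print(n,k,(w*x).sum()/w.sum(),(w*y).sum()/w.sum(),(w>0).sum())
```

```text
scene 0 423.6163283189718 325.76573681904483 96
scene 7 423.72149938042133 325.36539653035936 94
top 0 223.4692005242464 248.3689384010485 50
top 7 223.31297185998628 248.3232669869595 51
```

```bash
python3 -c "
from plant import ticket; print(ticket.close_job())"
```

```text
the job is handed in; nothing more can be done
None
```

I filed the middle-sized plaque fish side up over both posts without any resisting force, then pressed the lever to its stop at about 17 N (blade limit about 20 N) so the rings closed; in the last picture nothing else looked moved, and I handed the job in at about 25 s, with no verdict shown.

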